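Return the plum glaze puck to the third gap of the reference rack

ROBOT

A 7-joint arm with a two-finger parallel gripper is mounted at the origin on the work surface. World frame = base frame: x ahead of the robot, y to its left, z up, the work surface at z = 0. Lengths are in m, angles in rad, forces in N, time in s.
With the tool pointing down it reaches from about 0.4 to 0.875 m from the base axis. Payload 19.3 kg.
Tool frame: the origin (TCP) lies between the finger pads; the fingertips stand bot.tcp_to_tips ahead of it and the grasp point (between the pads) lies 3 mm ahead of it (bot.tcp_to_tips is the distance from the TCP to the fingertips, in m); x points along the fingers, y is the direction in which the jaws open and shut, and the axes are right-handed (so a half turn about x gives the same grasp; the last joint's range is limited). The gripper opens to 85 mm and grips with 20 to 120 N. Pads are 22 mm wide; open, the fingers measure 114 mm over their backs; the gripper's body (76 mm by 85 mm) begins 54 mm behind the grasp point. The pads swing forward as they close: fully open they stand 13 mm farther back than shut.
Start: joints at [-1.353, 0.521, -0.036, 1.599, 0.021, 1.021, -0.113], TCP at [0.177, 0.599, 0.253] pointing down, gripper open.
Joint ranges: [-2.91, 2.91], [-0.3, 2.13], [-1.5, 1.42], [0.17, 2.43], [-1.26, 4.41], [0.16, 1.93], [-2.52, 2.52]. Speed limits (rad/s): [1.89, 1.89, 2.39, 2.39, 3.01, 3.01, 3.01].

INTERFACE

Orientations are given as [roll, pitch, yaw] about the fixed x, y, z axes, in that order (R = Rz(yaw) Ry(pitch) Rx(roll)).
In Python, from workcell import bot, eyes gives the robot as it stands. The module is installed in compiled form; this text tells all that it offers.
- The arm moves only by the tool step_arm, never from a script. Its argument "targets" is a list that holds one entry, the list of rows, each a list of 7 numbers: the shift along the tool's x, y, z in cm, then the turn, a rotation vector about the tool's x, y, z in rad, then the opening, from 0 (shut) to 1 (fully open). A call has 1 to 10 rows; each row is the pose to reach, as a shift and turn from the pose measured when the call began, along the tool's axes at that moment; what a row does not reach only later rows make up. A row lasts 1/10 s, in which the tool goes at most 50 mm and 8.59 degrees, less where a joint would pass 70% of its speed; a pose out of reach is approached as far as the arm can. A call with a gripper value outside its range is refused whole. The fingers move at their own pace and stop on an object; "grip_force" is the grip in N (left out, the last holds). Time passes only in rows, so rows that repeat a pose let the fingers close. It gives the time, the measured TCP pose, the force and the opening at its end, in the units of the state.
- bot.observe(): the state, without advancing time (a new reading comes with each control period).
- eyes.grab_frame(name): name is "side" or "top"; returns the picture (420x560x3 uint8, red, green, blue); there is no depth.
- eyes.get_calibration(name): a dict with "fx", "fy", "cx", "cy" (pixels), "k1" (the pictures are not rectified: a ray, as slopes to the right and down, at radius r is drawn at 1 + k1 r^2 times it, then the intrinsics apply), "camera_from_world" (4x4, takes a point from world to camera coordinates). Camera axes: x right, y down, z forward; pixel columns grow to the right and rows downward; lengths in m; the calibration is good to about 2 mm. A picture is of the moment at which its call begins. get_calibration takes no time and is no camera call.
- bot.job_done(): hands the job in, once; it reports no verdict.
The state is a dict: "clock": time; "qpos": joint angles; "qd": joint speeds; "joint_efforts": joint torques, N m; "position": TCP position; "tool_rot": TCP orientation; "force": force on the tool from outside, world axes, zero at the start; "moment": the same for the moment, N m; "grip_width": finger opening in m.
Only numpy, scipy, OpenCV 4.12 (cv2) and the standard library are available. Lean on these libraries where they do the work, as an engineer would, in place of code of your own. Each camera call takes 0.05 s, during which the arm holds its last target.

TASK

Count off the gaps of the glaze rack with a fingertip: keeping the fingers together, run them lightly along the top of the rubber rail, starting over the gap next to the brass post, on over the second and to the third, so that the rail is felt at each of the three. Then push the plum-glazed puck along the linoleum with the fingers into that third gap until it is fully home against the back of the rack, without lifting it or tipping it over. Leave everything else where it stands, and finish clear.

Things in the scene. Friction and masses are not known exactly. Their poses are not given: they have to be found in the camera images.
- rack: Fixed wooden divider rack, 318 mm long (y), 52 deep (x; all numbers here in mm); origin on the table at mid length. 7 dividers, 6 thick, 36 high, leave six gaps 46 wide centred at y = -130, -78, -26, 26, 78, 130, open to -x (the robot side). No floor. Divider fronts at x = -22, back wall's inner face at x = +12. All gaps count; only the two end gaps are occupied. Puck fully home: centre at x = -8, 6 proud of the fronts.
- touch_rail: Sizes in mm. Black rubber rail on top of the rack's back wall, 18 wide, 314 long, with white stripes in line with the inner dividers. Origin mid top face: 54 above the table, rack x = +21, y = 0. Gives up to 6 down (1.4 N starts it, 4.4 N bottoms it). A gap counts as felt when the fingers press the rail for 0.1 s with the middle between the fingertips within 24 of the gap's centre along the rail.
- brass_post: Fixed brass post, diameter 20 mm, 66 mm high, at one end of the rack (rack x = +21, y = +172 or -172; which end varies). Counting starts at this end. Origin at the centre of its underside.
- black_post: Black post of the same shape and size at the rack's other end. Origin at the centre of its underside.
- plum_puck: Loose dark plum-glazed porcelain puck, diameter 40 mm, 30 mm high, about 90 g, standing on the table between the robot and the rack. Origin at the centre of its underside, z up its axis.
- white_puck: White puck of the same size (loose), in the outermost gap at rack y = +130; leave alone.
- celadon_puck: Pale green puck of the same size (loose), in the outermost gap at rack y = -130; leave alone.
- vase: Plum-glazed vase, 80 mm across, 100 mm high, standing loose on the turntable beyond the rack, its foot 28 mm above the table; leave alone. Origin under its foot. The fixed lacquered turntable below it is 180 mm across.
- cup: Rose-pink porcelain cup, rim diameter 76 mm, 62 mm high, loose; leave alone. Origin under its foot.
- plaster_rest: White plaster hand rest, a stepped rounded block 75 (x) by 150 (y), 40 mm high, loose; leave alone. Origin at the centre of its underside.
- penlight: Nickel penlight lying along its x, 127 mm long, 14 mm thick, loose; leave alone. Origin on the table near its middle.
- loupe: Black and steel loupe lying flat, 66 mm long (x from -19 to +47), 38 mm wide, 22 mm high, loose; leave alone. Origin under the centre of its round lens housing.
Mind the look-alikes: they are no part of the job. There is more than one size of the plum_puck; the one meant has the size given above.

How it is judged:
On the way, in this order (a step that is already met when the one before it is completed fails the run):
1. the fingers press the rail over the first gap from the brass post (contact force between the fingers and touch_rail above 0.4 N and ((y of brass_post in the frame of rack above 0 m and y of the grasp point in the frame of rack between 0.106 and 0.154 m) or (y of brass_post in the frame of rack below 0 m and y of the grasp point in the frame of rack between -0.154 and -0.106 m))), for 0.1 s.
2. the fingers press the rail over the second gap from the brass post (contact force between the fingers and touch_rail above 0.4 N and ((y of brass_post in the frame of rack above 0 m and y of the grasp point in the frame of rack between 0.054 and 0.102 m) or (y of brass_post in the frame of rack below 0 m and y of the grasp point in the frame of rack between -0.102 and -0.054 m))), for 0.1 s.
3. the fingers press the rail over the third gap from the brass post (contact force between the fingers and touch_rail above 0.4 N and ((y of brass_post in the frame of rack above 0 m and y of the grasp point in the frame of rack between 0.002 and 0.05 m) or (y of brass_post in the frame of rack below 0 m and y of the grasp point in the frame of rack between -0.05 and -0.002 m))), for 0.1 s.
4. after the count, the plum puck is home in the third gap from the brass post (x of plum_puck in the frame of rack between -0.013 and -0.002 m and ((y of brass_post in the frame of rack above 0 m and y of plum_puck in the frame of rack between 0.018 and 0.034 m) or (y of brass_post in the frame of rack below 0 m and y of plum_puck in the frame of rack between -0.034 and -0.018 m)) and height (world z) of plum_puck below 0.004 m and angle between plum_puck's own z axis and vertical below 0.1 rad), for 0.2 s.
At the end, for the whole second after the job is handed in: The plum puck stands upright on the linoleum, at rest, in the third gap counted from the brass post (within 8 mm of its middle), home to within 5 mm of the back wall; every other loose thing is within 20 mm of where it stood (all of step 4 and linear speed of plum_puck below 0.01 m/s and distance of each of white_puck, celadon_puck, vase, cup, plaster_rest, penlight, loupe from where it was at the start of the episode below 0.02 m); the robot touches nothing.
It fails at once if the plum puck is lifted off the table or tipped over (height (world z) of plum_puck above 0.012 m or angle between plum_puck's own z axis and vertical above 0.5 rad).
It fails at once if another loose thing is pushed away by 20 mm or more (distance of any of white_puck, celadon_puck, vase, cup, plaster_rest, penlight, loupe from where it was at the start of the episode above 0.02 m).
It also fails if it takes over 64 s, if anything falls off the work surface, if the arm or the gripper's body presses on something with over 40 N, if the wrist force passes 120 N, or if a joint passes its speed limit or range.

## Working session

There is one attempt and no reset: what is moved stays moved. The work goes in short steps, Python scripts to look and compute and a tool call to move; the robot and the scene stay as the last step left them, time stands still between calls to the robot, and variables do not carry over. Pictures are saved under pics/ and viewed, and the job is handed in when it is done.

Besides the shell and the picture viewer there is one more tool, called after "Request:" as name(argument=value, ...) on one line, values as JSON. step_arm: Moves the arm, as the interface text tells. Its arguments: {"type":"object","properties":{"targets":{"type":"array","items":{"type":"array","items":{"type":"array","items":{"type":"number"}}}},"grip_force":{"type":"number"}},"required":["targets"]}

```bash
mkdir -p pics
python3 - <<'E'
from workcell import bot, eyes
import cv2, json, pickle
print(bot.observe(), bot.tcp_to_tips)
for n in ("side","top"):
    f=eyes.grab_frame(n); cv2.imwrite(f"pics/{n}0.png",f[:,:,::-1])
    c=eyes.get_calibration(n); print(n,c)
E
```

```text
{'clock': 0.0, 'qpos': array([-1.35320028,  0.52202818, -0.03634474,  1.60001064,  0.02120715,
        1.02109778, -0.11279039]), 'qd': array([ 2.57660429e-04, -2.67767208e-05, -5.37486063e-04,  6.93392383e-04,
       -5.58226576e-04, -2.15776122e-03,  5.59153011e-04]), 'joint_efforts': array([-3.89998086e-04, -9.27122855e+01,  1.97960213e+00, -3.69936454e+01,
        1.78050151e-02,  8.21966794e-03,  2.20533155e-05]), 'position': array([0.17733609, 0.59898261, 0.25271576]), 'tool_rot': array([-1.50131582,  1.56963765, -1.7890934 ]), 'force': array([-0.81544668, -0.29849025, -0.26430381]), 'moment': array([ 0.05158622,  0.03707762, -0.00827324]), 'grip_width': 0.08523877897413962} 0.022
side {'fx': 387.05098087538397, 'fy': 387.05098087538397, 'cx': 281.32684915555313, 'cy': 209.25313689912517, 'k1': -0.0592116804531649, 'camera_from_world': array([[-0.99264115, -0.11932571,  0.02061374,  0.57285125],
       [-0.08914452,  0.60486928, -0.79131941,  0.10872729],
       [ 0.08195613, -0.78733381, -0.61105537,  0.79173409],
       [ 0.        ,  0.        ,  0.        ,  1.        ]])}
top {'fx': 521.0440710222829, 'fy': 521.0440710222829, 'cx': 273.9990367541022, 'cy': 208.5650384787685, 'k1': -0.1179192785293028, 'camera_from_world': array([[-8.07778663e-05, -9.99834082e-01,  1.82154075e-02,
        -1.58965577e-02],
       [-9.97377267e-01, -1.23784281e-03, -7.23674966e-02,
         5.62719322e-01],
       [ 7.23780374e-02, -1.81734790e-02, -9.97211685e-01,
         1.33662658e+00],
       [ 0.00000000e+00,  0.00000000e+00,  0.00000000e+00,
         1.00000000e+00]])}
```

View pics/top0.png

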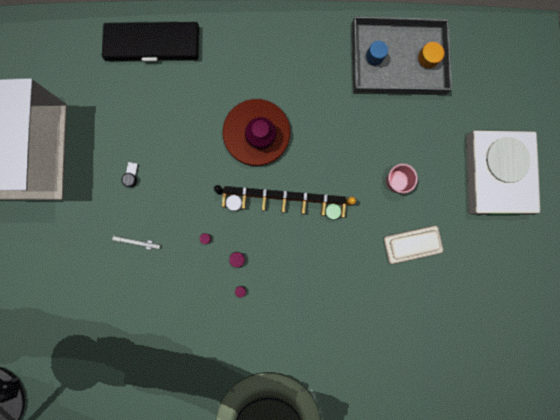

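View pics/side0.png

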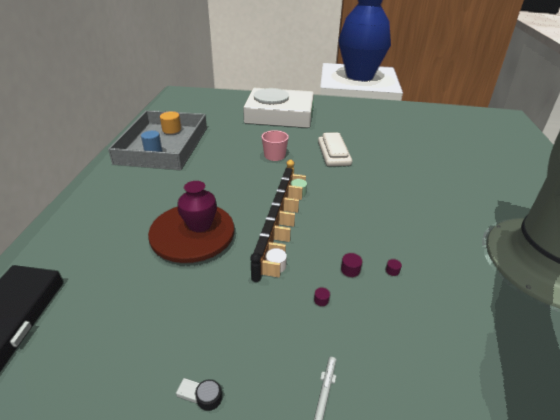

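```bash
cat > h.py <<'E'
import numpy as np, cv2
from workcell import bot, eyes
from scipy.optimize import least_squares
def proj(n,P):
    c=eyes.get_calibration(n);P=np.atleast_2d(P);T=c["camera_from_world"]
    q=P@T[:3,:3].T+T[:3,3];s=q[:,:2]/q[:,2:];r2=(s**2).sum(1,keepdims=True)
    s=s*(1+c["k1"]*r2);return s*[c["fx"],c["fy"]]+[c["cx"],c["cy"]]
def back(n,uv,z):
    uv=np.array(uv,float)
    c=eyes.get_calibration(n)
    T=c["camera_from_world"];s0=(uv-[c["cx"],c["cy"]])/[c["fx"],c["fy"]];s=s0.copy()
    for _ in range(20): s=s0/(1+c["k1"]*(s@s))
    d=T[:3,:3].T@np.array([s[0],s[1],1]);o=-T[:3,:3].T@T[:3,3]
    return o+d*(z-o[2])/d[2]
E
python3 - <<'E'
from h import *
t=cv2.imread("pics/top0.png");s=cv2.imread("pics/side0.png")
cv2.imwrite("pics/c1.png",cv2.resize(t[170:310,190:370],None,fx=4.4,fy=4.2857,interpolation=cv2.INTER_CUBIC)[:600])
cv2.imwrite("pics/c2.png",cv2.resize(s[150:310,240:410],None,fx=3.75,fy=3.75,interpolation=cv2.INTER_CUBIC))
hsv=cv2.cvtColor(t,cv2.COLOR_BGR2HSV)
m=((hsv[:,:,0]>150)&(hsv[:,:,0]<176)&(hsv[:,:,1]>120)&(hsv[:,:,2]>40)).astype(np.uint8)
n,l,st,ce=cv2.connectedComponentsWithStats(m)
for i in range(1,n):
    if st[i,4]>20: print("top",st[i],ce[i],back("top",ce[i],0.03))
hsv=cv2.cvtColor(s,cv2.COLOR_BGR2HSV)
m=((hsv[:,:,0]>150)&(hsv[:,:,0]<176)&(hsv[:,:,1]>120)&(hsv[:,:,2]>30)).astype(np.uint8)
n,l,st,ce=cv2.connectedComponentsWithStats(m)
for i in range(1,n):
    if st[i,4]>40: print("side",st[i],ce[i],back("side",ce[i],0.015))
E
```

```text
top [245 117  31  30 658] [259.59726444 131.2781155 ] [0.76505262 0.02233073 0.03      ]
top [200 234  11  10  83] [204.73493976 238.28915663] [0.48505084 0.16305847 0.03      ]
top [230 252  15  15 173] [236.61271676 259.28901734] [0.43124898 0.08068909 0.03      ]
top [235 287  11  10  84] [240.11904762 291.33333333] [0.34925252 0.07146312 0.03      ]
side [ 178  181   39   51 1416] [196.84322034 206.87217514] [ 0.78001613 -0.05424126  0.015     ]
side [342 254  20  23 365] [351.05753425 264.43013699] [0.43039296 0.08149111 0.015     ]
side [387 260  14  15 170] [393.32941176 266.88823529] [0.34798841 0.07707383 0.015     ]
side [315 288  14  18 209] [321.37799043 296.25837321] [0.4849955  0.16856614 0.015     ]
```

View pics/c1.png

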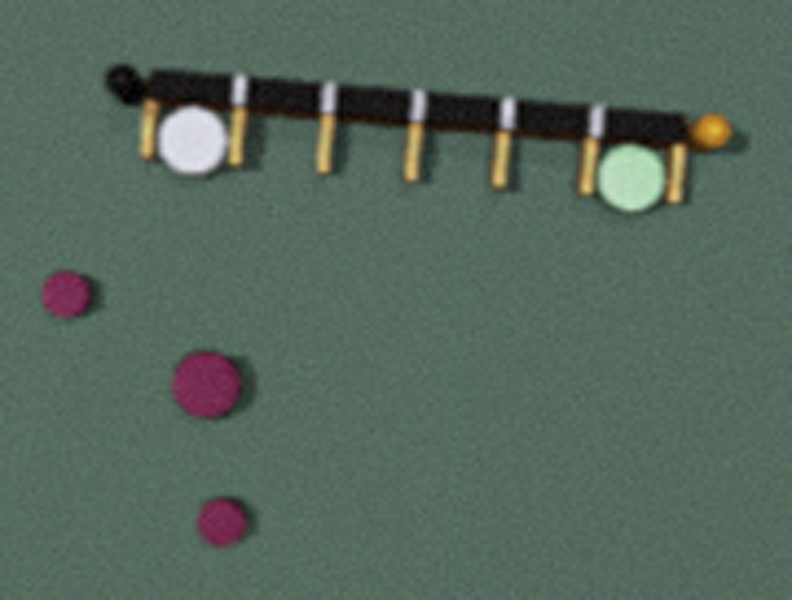

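View pics/c2.png

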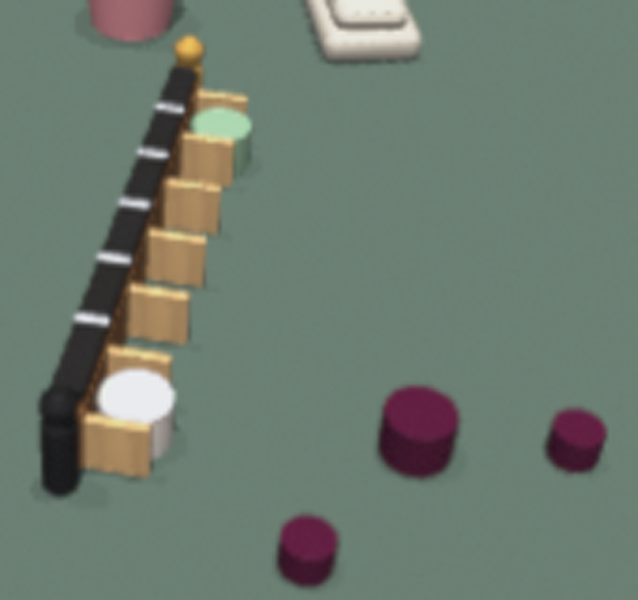

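Run:
```python
from h import *
ts=np.array([(240,90),(329,98),(418,106),(508,114),(596,121)])/[4.4,4.2857]+[190,170]-.5
ss=np.array([(91,319),(113,258),(134,203),(152,153),(170,107)])/3.75+[240,150]-.5
fr=np.array([(148,158),(236,164),(325,172),(412,180),(499,186),(586,193),(676,201)])/[4.4,4.2857]+[190,170]-.5
S=np.array([[.021,y,.054] for y in (.104,.052,0,-.052,-.104)])
F=np.array([[-.022,y,.036] for y in np.arange(3,-4,-1)*.052])
def W(p,Q):
    c,s=np.cos(p[2]),np.sin(p[2]);return Q@np.array([[c,-s,0],[s,c,0],[0,0,1]]).T+[p[0],p[1],0]
for cam in ("both","top","side"):
    def res(p):
        a=[(proj("top",W(p,S))-ts).ravel(),.6*(proj("top",W(p,F))-fr).ravel()]
        b=[(proj("side",W(p,S))-ss).ravel()]
        return np.concatenate({"both":a+b,"top":a,"side":b}[cam])
    r=least_squares(res,[.6,0,0]);p=r.x
    print(cam,p,np.abs(r.fun).max())
    if cam=="both": P=p; print(np.round(r.fun,1))
    print(W(p,np.array([[.021,y,.054] for y in (-.13,-.078,-.026)])), W(p,np.array([[-.008,-.026,0]])))
for n,q,z in (("top",(236.6,259.3),.03),("side",(351.06,264.4),.015)):
    w=back(n,q,z); d=w[:2]-P[:2];c,s=np.cos(P[2]),np.sin(P[2]);print("puck rackframe",c*d[0]+s*d[1],-s*d[0]+c*d[1])
```

```text
both [ 0.57599481 -0.04013911 -0.08532624] 0.3521175708270107
[-0.2  0.2 -0.   0.1  0.1  0.  -0.1 -0.1  0.2  0.  -0.4 -0.1 -0.3  0.1
 -0.3  0.1 -0.1 -0.   0.1  0.2  0.2  0.3 -0.1  0.2 -0.1 -0.2  0.  -0.2
 -0.1 -0.2 -0.  -0.2 -0.3 -0. ]
[[ 0.58583945 -0.17145584  0.054     ]
 [ 0.59027103 -0.11964502  0.054     ]
 [ 0.59470261 -0.0678342   0.054     ]] [[ 0.56580812 -0.06536274  0.        ]]
top [ 0.57624727 -0.04030215 -0.08481153] 0.3128153383795677
[[ 0.5861595  -0.17161379  0.054     ]
 [ 0.59056442 -0.1198007   0.054     ]
 [ 0.59496933 -0.0679876   0.054     ]] [[ 0.56607357 -0.06553102  0.        ]]
side [ 0.57567003 -0.03959542 -0.08699241] 0.1389326049948636
[[ 0.58529586 -0.17092837  0.054     ]
 [ 0.58981376 -0.11912501  0.054     ]
 [ 0.59433166 -0.06732164  0.054     ]] [[ 0.56544133 -0.06480204  0.        ]]
puck rackframe -0.15454740868016423 0.10808303719913434
puck rackframe -0.15543719659212496 0.10869572463932993
```

```bash
cat >> h.py <<'E'
from scipy.spatial.transform import Rotation as Ro
RP=np.array([.57599,-.04014]);YAW=-.08533
def rackw(x,y):
    c,s=np.cos(YAW),np.sin(YAW);return np.array([RP[0]+c*x-s*y,RP[1]+s*x+c*y])
def st():
    o=bot.observe();return o,Ro.from_euler("xyz",o["tool_rot"]).as_matrix()
def plan(wxyz,push_yaw=None):
    """rows info: shift in tool cm, rotvec to have tool x down and tool z // push direction (world yaw), either sign"""
    o,R=st();d=R.T@(np.array(wxyz)-o["position"])*100
    x=o["position"][:2]-RP;c,s=np.cos(YAW),np.sin(YAW)
    print("t",o["clock"],"pos",o["position"].round(4),"rack",np.round([c*x[0]+s*x[1],-s*x[0]+c*x[1]],4),"F",o["force"].round(2),"w",round(o["grip_width"],4),"q",o["qpos"].round(2))
    print("shift cm",d.round(2),"len",np.linalg.norm(d).round(2))
    if push_yaw is not None:
        for f in (0,np.pi):
            z=np.array([np.cos(push_yaw+f),np.sin(push_yaw+f),0]);xx=np.array([0,0,-1.]);T=np.c_[xx,np.cross(z,xx),z]
            print("rotvec",Ro.from_matrix(R.T@T).as_rotvec().round(3))
E
python3 - <<'E'
from h import *
o,R=st();print(R.round(3))
plan([*rackw(.021,-.13),.13],YAW)
plan([.5,.25,.2])
E
```

```text
[[-0.     0.284  0.959]
 [-0.001  0.959 -0.284]
 [-1.    -0.001  0.   ]]
t 0.1 pos [0.1773 0.599  0.2528] rack [-0.4517  0.6029] F [ 0.17  0.24 -0.04] w 0.0849 q [-1.35  0.52 -0.04  1.6   0.02  1.02 -0.11]
shift cm [ 12.34 -62.27  61.04] len 88.07
rotvec [-0.202 -0.     0.001]
rotvec [2.939e+00 1.000e-03 0.000e+00]
t 0.1 pos [0.1773 0.599  0.2528] rack [-0.4517  0.6029] F [ 0.17  0.24 -0.04] w 0.0849 q [-1.35  0.52 -0.04  1.6   0.02  1.02 -0.11]
shift cm [  5.31 -24.3   40.85] len 47.82
```

Request:
step_arm(targets=[[[0,-2,4,0,0,0,0],[0,-5,8,-0.02,0,0,0],[0,-7.5,12,-0.04,0,0,0],[0,-10,16,-0.06,0,0,0],[0,-12,20,-0.1,0,0,0],[0,-14.5,24,-0.12,0,0,0],[0,-17,28,-0.14,0,0,0],[0,-19,32,-0.16,0,0,0],[0,-22,36.5,-0.18,0,0,0],[0,-24.3,40.8,-0.2,0,0,0]]])

```text
clock: 1.1
position: [0.4984, 0.2504, 0.253]
tool_rot: [-1.932, 1.57, -2.019]
force: [1.0, 0.6, -0.3]
grip_width: -0.0002
```

Run:
```python
from h import *
plan([*rackw(.021,-.13),.13],YAW)
```

```text
t 1.1 pos [0.4984 0.2504 0.253 ] rack [-0.1021  0.2828] F [ 1.04  0.62 -0.29] w -0.0002 q [-0.59  0.42  0.02  1.78 -0.01  0.95  0.92]
shift cm [ 12.34 -41.25  12.37] len 44.8
rotvec [-0.001 -0.     0.001]
rotvec [3.14e+00 2.00e-03 1.00e-03]
```

Request:
step_arm(targets=[[[0,-5,1.5,0,0,0,0],[0,-10,3,0,0,0,0],[0,-14,4.2,0,0,0,0],[0,-19,5.7,0,0,0,0],[0,-23,7,0,0,0,0],[2,-27.5,8.3,0,0,0,0],[5,-32,9.6,0,0,0,0],[8,-36,11,0,0,0,0],[11,-39.5,12,0,0,0,0],[12.3,-41.2,12.4,0,0,0,0]]])

```text
clock: 2.1
position: [0.5851, -0.1742, 0.1277]
tool_rot: [-2.592, 1.567, -2.681]
force: [-0.5, -0.3, 0.4]
grip_width: 0.0005
```

Run:
```python
from h import *
plan([*rackw(.021,-.13),.09],YAW)
for n in ("top","side"):
    f=eyes.grab_frame(n)[:,:,::-1]
    c=f[150:280,200:380] if n=="top" else f[100:250,230:370]
    cv2.imwrite(f"pics/{n}1.png",cv2.resize(c,None,fx=4,fy=4,interpolation=cv2.INTER_CUBIC))
```

```text
t 2.1 pos [ 0.5851 -0.1742  0.1277] rack [ 0.0205 -0.1328] F [-0.52 -0.3   0.36] w 0.0005 q [ 0.13  0.66  0.09  1.74 -0.08  0.75  1.74]
shift cm [3.76 0.29 0.07] len 3.78
rotvec [-0.004 -0.003  0.002]
rotvec [3.138e+00 3.000e-03 5.000e-03]
```

View pics/side1.png

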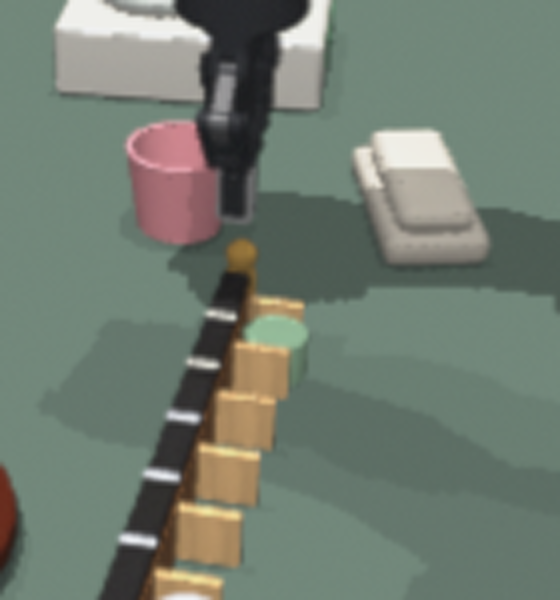

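View pics/top1.png

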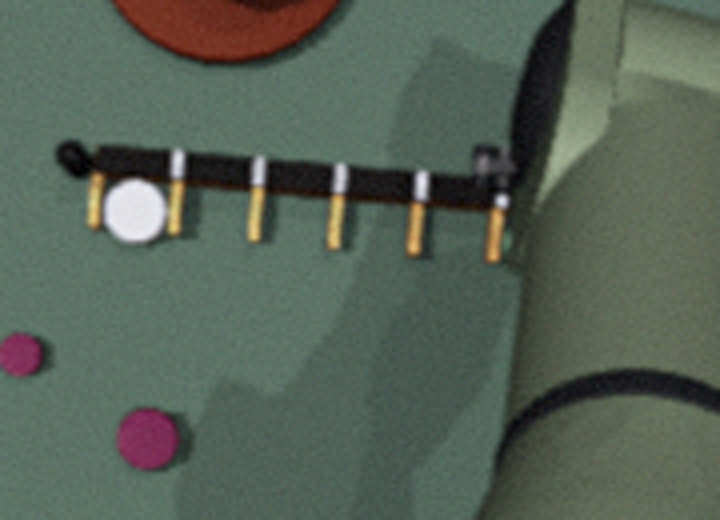

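Request:
step_arm(targets=[[[2,0.3,0,0,0,0,0],[4,0.3,0,0,0,0,0],[4.7,0.3,0.05,0,0,0,0],[4.7,0.3,0.05,0,0,0,0]]])

```text
clock: 2.6
position: [0.5848, -0.1709, 0.0802]
tool_rot: [-2.826, 1.565, -2.916]
force: [0.2, 0.0, -0.8]
grip_width: -0.0001
```

Run:
```python
from h import *
plan([*rackw(.021,-.13),.073],YAW)
print(proj("side",[[*rackw(.021,-.13),.058]]))
f=eyes.grab_frame("side")[:,:,::-1]
cv2.imwrite("pics/side2.png",cv2.resize(f[110:230,240:360],None,fx=5,fy=5,interpolation=cv2.INTER_CUBIC))
```

```text
t 2.6 pos [ 0.5848 -0.1709  0.0802] rack [ 0.0199 -0.1295] F [ 0.21  0.05 -0.82] w -0.0001 q [ 0.13  0.72  0.08  1.76 -0.08  0.66  1.74]
shift cm [ 0.72 -0.05  0.11] len 0.73
rotvec [-0.005 -0.006  0.002]
rotvec [3.137e+00 3.000e-03 9.000e-03]
[[286.67348324 170.91192076]]
```

View pics/side2.png

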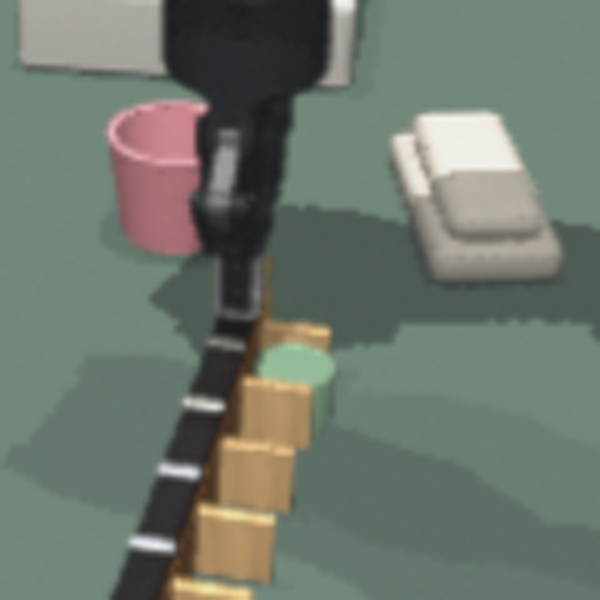

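Request:
step_arm(targets=[[[0.2,0,0.05,0,0,0,0],[0.4,0,0.1,0,0,0,0],[0.6,0,0.1,0,0,0,0],[0.7,0,0.1,0,0,0,0],[0.7,0,0.1,0,0,0,0]]])

```text
clock: 3.15
position: [0.5865, -0.1712, 0.0742]
tool_rot: [-2.646, 1.566, -2.736]
force: [2.5, 0.4, 3.1]
grip_width: -0.0003
```

Request:
step_arm(targets=[[[0.1,0,0,0,0,0,0],[0.1,0,0,0,0,0,0],[0.1,0.5,0,0,0,0,0],[0.1,1.2,0,0,0,0,0],[0.1,2,0,0,0,0,0],[0.1,3,0,0,0,0,0],[0.1,4,0,0,0,0,0],[0.1,5,0,0,0,0,0],[0.1,5.2,0,0,0,0,0],[0.1,5.2,0,0,0,0,0]]])

```text
clock: 4.15
position: [0.5913, -0.1185, 0.073]
tool_rot: [-2.748, 1.566, -2.838]
force: [-0.3, 1.5, 2.4]
grip_width: 0.0
```

Run:
```python
from h import *
plan([*rackw(.021,-.026),.073],YAW)
```

```text
t 4.15 pos [ 0.5913 -0.1185  0.073 ] rack [ 0.0219 -0.0768] F [-0.32  1.53  2.37] w 0.0 q [ 0.04  0.73  0.09  1.78 -0.09  0.64  1.66]
shift cm [-0.    5.08 -0.11] len 5.08
rotvec [-0.004 -0.004  0.002]
rotvec [3.138e+00 3.000e-03 6.000e-03]
```

Request:
step_arm(targets=[[[0,0,0,0,0,0,0],[0,0.6,0,0,0,0,0],[0,1.5,0,0,0,0,0],[0,2.4,0,0,0,0,0],[0,3.3,0,0,0,0,0],[0,4.2,-0.1,0,0,0,0],[0,5,-0.1,0,0,0,0],[0,5.1,-0.1,0,0,0,0],[0,5.1,-0.1,0,0,0,0],[0,5.1,-0.1,0,0,0,0]]])

```text
clock: 5.15
position: [0.5949, -0.0677, 0.073]
tool_rot: [-2.781, 1.567, -2.87]
force: [-0.7, 1.7, 2.5]
grip_width: 0.0001
```

Run:
```python
from h import *
plan([*rackw(.021,-.026),.13],YAW)
```

```text
t 5.15 pos [ 0.5949 -0.0677  0.073 ] rack [ 0.0212 -0.0258] F [-0.69  1.69  2.54] w 0.0001 q [-0.05  0.72  0.09  1.8  -0.1   0.63  1.58]
shift cm [-5.7  -0.03 -0.04] len 5.7
rotvec [-0.004 -0.004  0.001]
rotvec [3.137e+00 2.000e-03 6.000e-03]
```

Request:
step_arm(targets=[[[-2,0,0,0,0,0,0.24],[-4,0,0,0,0,0,0.24],[-6,0,-1,0,0,0,0.24],[-6.5,2,-4,0,0,0,0.24],[-6.5,4,-8,0,0,0,0.24]]])

```text
clock: 5.65
position: [0.5192, -0.021, 0.1388]
tool_rot: [-2.473, 1.568, -2.564]
force: [0.3, 0.5, -0.1]
grip_width: 0.0208
```

Run:
```python
from h import *
print(rackw(-.1784,.1433))
plan([*rackw(-.1784,.1433),.1],-1.066)
f=eyes.grab_frame("top");cv2.imwrite("pics/top3.png",f[:,:,::-1])
```

```text
[0.41045205 0.11784302]
t 5.65 pos [ 0.5192 -0.021   0.1388] rack [-0.0583  0.0142] F [ 0.34  0.45 -0.12] w 0.0208 q [-0.16  0.52  0.11  1.98 -0.09  0.65  1.49]
shift cm [  3.89  12.84 -12.09] len 18.06
rotvec [ 0.975 -0.001  0.002]
rotvec [-2.167e+00 -3.000e-03 -1.000e-03]
```

View pics/top3.png

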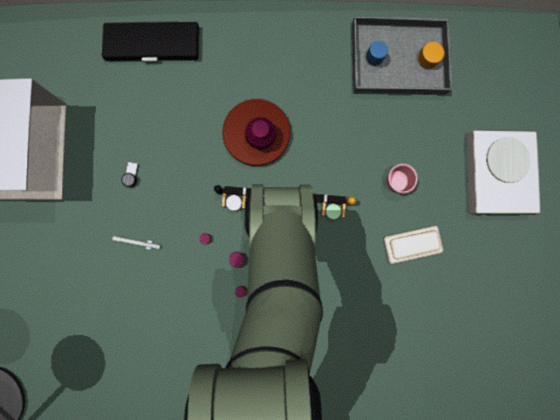

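Request:
step_arm(targets=[[[0,1.3,-1.2,0.13,0,0,0.24],[0,2.6,-2.4,0.26,0,0,0.24],[0,4.3,-4,0.38,0,0,0.24],[0,6,-5.6,0.5,0,0,0.24],[0,7.7,-7.2,0.62,0,0,0.24],[0,9.4,-8.8,0.74,0,0,0.24],[0,11,-10.4,0.86,0,0,0.24],[0,12.8,-12.1,0.975,0,0,0.24],[0,12.8,-12.1,0.975,0,0,0.24],[2,12.8,-12.1,0.975,0,0,0.24]]])

```text
clock: 6.7
position: [0.4035, 0.1216, 0.1199]
tool_rot: [-2.354, 1.565, 2.868]
force: [1.0, 0.3, -0.9]
grip_width: 0.0206
```

Run:
```python
from h import *
plan([*rackw(-.1784,.1433),.028],-1.066)
f=eyes.grab_frame("side");cv2.imwrite("pics/side4.png",cv2.resize(f[150:350,250:450,::-1],None,fx=3,fy=3,interpolation=cv2.INTER_CUBIC))
```

```text
t 6.7 pos [0.4035 0.1216 0.1199] rack [-0.1856  0.1464] F [ 0.96  0.3  -0.88] w 0.0206 q [-0.71  0.47  0.35  2.24 -0.35  0.49  0.43]
shift cm [9.18 0.46 0.7 ] len 9.22
rotvec [ 0.005 -0.004  0.004]
rotvec [-3.136 -0.007 -0.007]
```

View pics/side4.png

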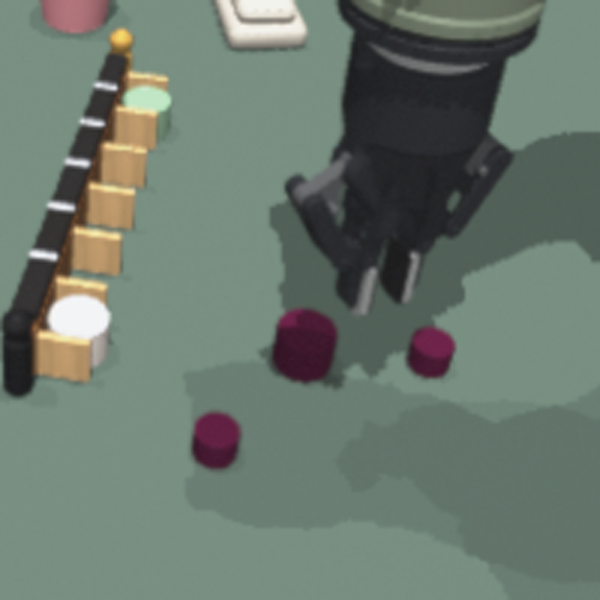

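Request:
step_arm(targets=[[[2,0.4,0.6,0,0,0,0.24],[4,0.4,0.6,0,0,0,0.24],[6,0.4,0.6,0,0,0,0.24],[8,0.4,0.6,0,0,0,0.24],[9,0.4,0.6,0,0,0,0.24],[9,0.4,0.6,0,0,0,0.24]]])

```text
clock: 7.35
position: [0.4077, 0.1167, 0.026]
tool_rot: [-1.994, 1.56, -3.056]
force: [-0.1, 0.3, -0.1]
grip_width: 0.0203
```

Run:
```python
from h import *
u=np.array([.556,-.831])
p=np.array([-.155,.1084]);
plan([*rackw(*(p-.030*u)),.028],-1.066)
plan([*rackw(*(np.array([-.065,-.026])-.028*u)),.028])
f=eyes.grab_frame("side");cv2.imwrite("pics/side5.png",cv2.resize(f[150:350,250:450,::-1],None,fx=3,fy=3,interpolation=cv2.INTER_CUBIC))
```

```text
t 7.35 pos [0.4077 0.1167 0.026 ] rack [-0.1811  0.1419] F [-0.14  0.32 -0.14] w 0.0203 q [-0.55  0.67  0.18  2.25 -0.46  0.26  0.54]
shift cm [-0.21  0.3   1.24] len 1.29
rotvec [ 0.005 -0.004  0.01 ]
rotvec [-3.137 -0.016 -0.007]
t 7.35 pos [0.4077 0.1167 0.026 ] rack [-0.1811  0.1419] F [-0.14  0.32 -0.14] w 0.0203 q [-0.55  0.67  0.18  2.25 -0.46  0.26  0.54]
shift cm [-0.28  0.22 17.61] len 17.62
```

View pics/side5.png

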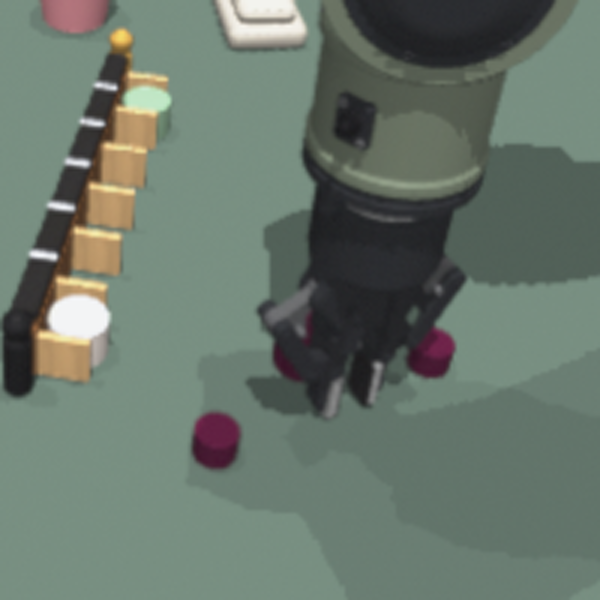

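Request:
step_arm(targets=[[[-0.2,0.3,0.4,0,0,0,0.24],[-0.2,0.3,0.9,0,0,0,0.24],[-0.2,0.3,1.4,0,0,0,0.24],[-0.2,0.3,2,0,0,0,0.24],[-0.2,0.3,2.8,0,0,0,0.24],[-0.2,0.3,3.6,0,0,0,0.24],[-0.2,0.3,4.4,0,0,0,0.24],[-0.2,0.3,5.2,0,0,0,0.24],[-0.2,0.3,6,0,0,0,0.24],[-0.2,0.3,6,0,0,0,0.24]]])

```text
clock: 8.4
position: [0.4404, 0.0649, 0.0285]
tool_rot: [-1.981, 1.561, -3.044]
force: [-0.7, -0.3, -0.6]
grip_width: 0.0204
```

Run:
```python
from h import *
u=np.array([.556,-.831])
plan([*rackw(*(np.array([-.065,-.026])-.028*u)),.028],-1.066)
f=eyes.grab_frame("side");cv2.imwrite("pics/side6.png",cv2.resize(f[150:350,250:450,::-1],None,fx=3,fy=3,interpolation=cv2.INTER_CUBIC))
f=eyes.grab_frame("top");cv2.imwrite("pics/top6.png",cv2.resize(f[170:320,190:370,::-1],None,fx=4,fy=4,interpolation=cv2.INTER_CUBIC))
```

```text
t 8.4 pos [0.4404 0.0649 0.0285] rack [-0.144   0.0931] F [-0.73 -0.25 -0.59] w 0.0204 q [-0.42  0.68  0.19  2.2  -0.41  0.3   0.63]
shift cm [ 1.000e-02 -1.000e-01  1.149e+01] len 11.49
rotvec [ 0.003 -0.004  0.009]
rotvec [-3.138 -0.014 -0.006]
```

View pics/side6.png

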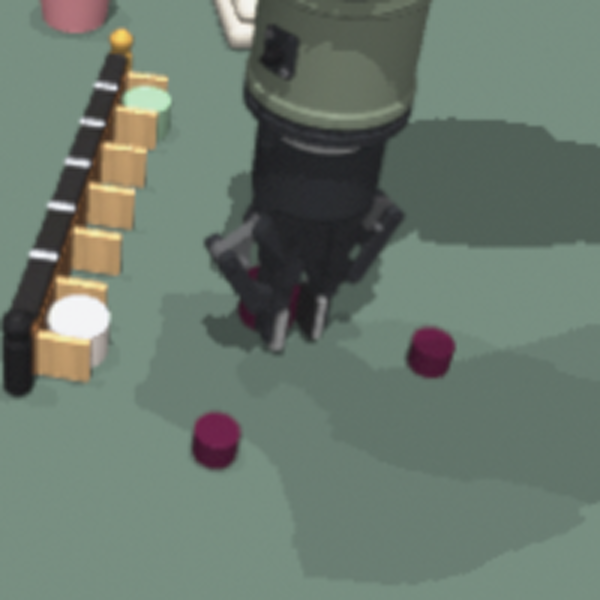

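View pics/top6.png

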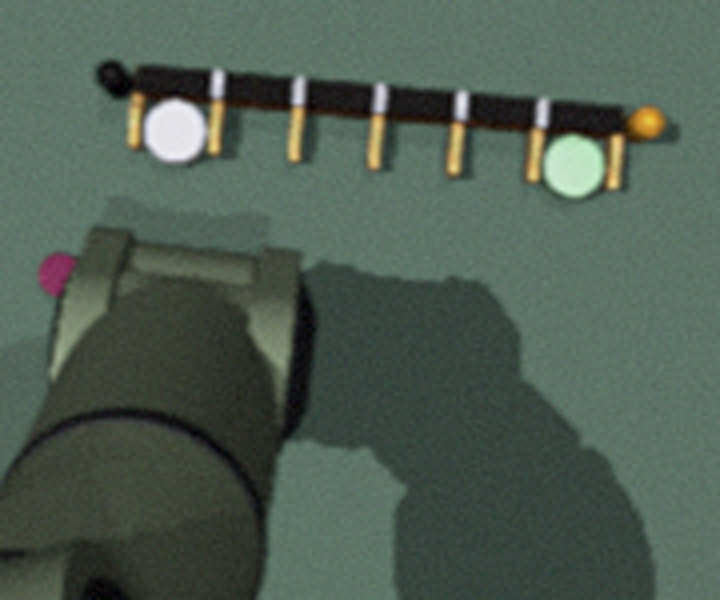

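Request:
step_arm(targets=[[[0,0,0.7,0,0,0,0.24],[0,0,1.5,0,0,0,0.24],[0,0,2.3,0,0,0,0.24],[0,0,3.1,0,0,0,0.24],[0,-0.1,3.9,0,0,0,0.24],[0,-0.1,4.7,0,0,0,0.24],[0,-0.1,5.5,0,0,0,0.24],[0,-0.1,6.3,0,0,0,0.24],[0,-0.1,7.1,0,0,0,0.24],[0,-0.1,7.8,0,0,0,0.24]]])

```text
clock: 9.5
position: [0.4773, -0.0034, 0.0281]
tool_rot: [-2.019, 1.561, -3.081]
force: [-0.3, 0.7, -0.0]
grip_width: 0.0204
```

Run:
```python
from h import *
u=np.array([.556,-.831])
plan([*rackw(*(np.array([-.065,-.026])-.028*u)),.028],-1.066)
f=eyes.grab_frame("side");cv2.imwrite("pics/side7.png",cv2.resize(f[130:330,220:420,::-1],None,fx=3,fy=3,interpolation=cv2.INTER_CUBIC))
```

```text
t 9.5 pos [ 0.4773 -0.0034  0.0281] rack [-0.1015  0.0282] F [-0.29  0.72 -0.01] w 0.0204 q [-0.26  0.7   0.19  2.12 -0.36  0.36  0.74]
shift cm [-0.01 -0.    3.73] len 3.73
rotvec [ 0.004 -0.004  0.009]
rotvec [-3.137 -0.014 -0.007]
```

View pics/side7.png

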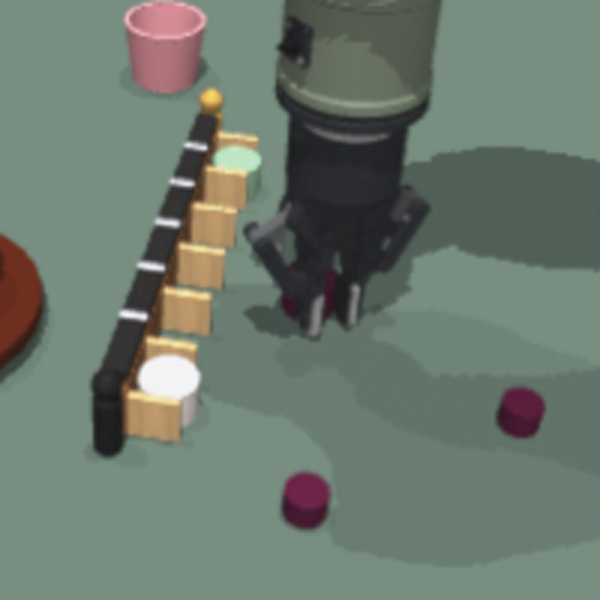

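Request:
step_arm(targets=[[[0,0,0.7,0,0,0,0.24],[0,0,1.4,0,0,0,0.24],[0,0,2.1,0,0,0,0.24],[0,0,2.8,0,0,0,0.24],[0,0,3.4,0,0,0,0.24],[0,0,3.7,0,0,0,0.24],[0,0,3.7,0,0,0,0.24],[0,0,2.7,0,0,0,0.24],[0,0,1.5,0,0,0,0.24],[-1.5,0,0.5,0,0,0,0.24]]])

```text
clock: 10.55
position: [0.4786, -0.007, 0.0422]
tool_rot: [-2.013, 1.558, -3.074]
force: [1.4, -0.9, -0.2]
grip_width: 0.0205
```

Request:
step_arm(targets=[[[-2,0,-2,0,0,0,0.24],[-5,0,-6,0,0,0,0.24],[-8,0,-10,0,0,0,0.24],[-8,0,-10,0,0,0,0.24]]])

```text
clock: 10.95
position: [0.4288, 0.0869, 0.125]
tool_rot: [-2.307, 1.56, 2.924]
force: [0.7, -1.0, -0.3]
grip_width: 0.0205
```

Run:
```python
from h import *
plan([*rackw(-.107,-.026),.1],YAW)
f=eyes.grab_frame("side");cv2.imwrite("pics/side8.png",cv2.resize(f[130:330,220:420,::-1],None,fx=3,fy=3,interpolation=cv2.INTER_CUBIC))
f=eyes.grab_frame("top");cv2.imwrite("pics/top8.png",cv2.resize(f[170:320,190:370,::-1],None,fx=4,fy=4,interpolation=cv2.INTER_CUBIC))
```

```text
t 10.95 pos [0.4288 0.0869 0.125 ] rack [-0.1575  0.114 ] F [ 0.74 -0.99 -0.26] w 0.0205 q [-0.59  0.48  0.33  2.19 -0.31  0.53  0.5 ]
shift cm [ 2.43 -3.78 14.41] len 15.09
rotvec [-0.967 -0.011  0.004]
rotvec [2.175 0.005 0.013]
```

View pics/side8.png

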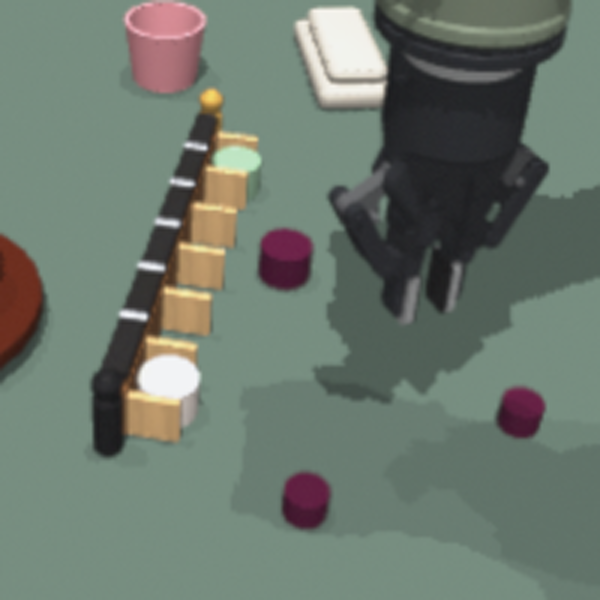

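View pics/top8.png

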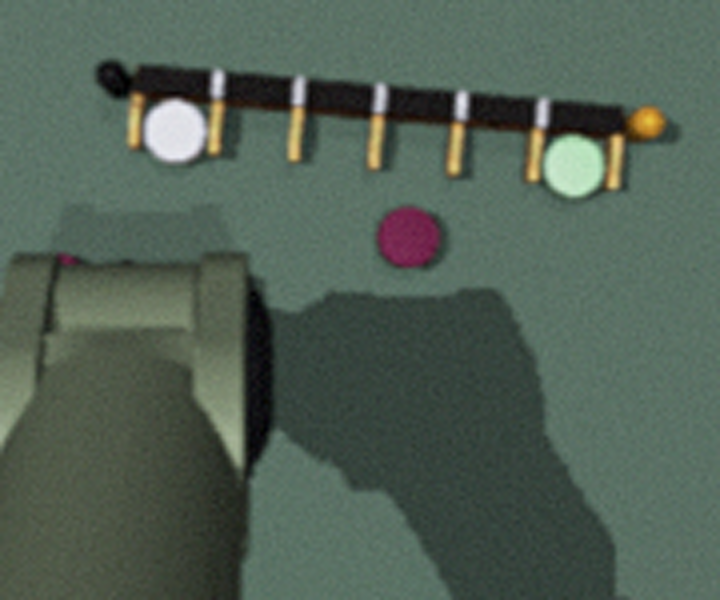

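Puck stands upright in front of the third gap (top crop (409,238), full-frame ≈(292,229)); measure it.

```bash
cat >> h.py <<'E'
def puck():
    for n,z in (("top",.03),("side",.015)):
        f=eyes.grab_frame(n);h=cv2.cvtColor(f,cv2.COLOR_RGB2HSV)
        m=((h[:,:,0]>150)&(h[:,:,0]<176)&(h[:,:,1]>120)&(h[:,:,2]>30)).astype(np.uint8)
        k,l,s,ce=cv2.connectedComponentsWithStats(m)
        for i in range(1,k):
            if s[i,4]>40:
                w=back(n,ce[i],z)[:2]-RP;c,ss=np.cos(YAW),np.sin(YAW)
                print(n,s[i],"rack",np.round([c*w[0]+ss*w[1],-ss*w[0]+c*w[1]],4))
E
python3 -c "
from h import *
puck()"
```

```text
top [245 117  31  31 726] rack [0.1812 0.0771]
top [285 222  15  15 172] rack [-0.0647 -0.0267]
side [ 178  181   39   51 1417] rack [0.2045 0.0033]
side [307 207  16  19 257] rack [-0.0646 -0.0265]
side [387 260  14  15 168] rack [-0.2371  0.0976]
side [315 288  14  18 208] rack [-0.1085  0.2002]
```

Request:
step_arm(targets=[[[0,-0.4,1.5,-0.12,0,0,0.24],[0,-0.8,3,-0.24,0,0,0.24],[0,-1.2,5,-0.36,0,0,0.24],[0,-1.8,7,-0.48,0,0,0.24],[0,-2.3,9,-0.6,0,0,0.24],[0,-2.9,11,-0.72,0,0,0.24],[0,-3.4,13,-0.84,-0.01,0,0.24],[0,-3.8,14.4,-0.96,-0.01,0,0.24],[0,-3.8,14.4,-0.967,-0.01,0,0.24],[0,-3.8,14.4,-0.967,-0.01,0,0.24]]])

```text
clock: 12.15
position: [0.467, -0.0647, 0.1214]
tool_rot: [-2.258, 1.563, -2.358]
force: [-0.2, -0.0, 0.3]
grip_width: 0.0206
```

Run:
```python
from h import *
plan([*rackw(-.107,-.0263),.028],YAW)
```

```text
t 12.15 pos [ 0.467  -0.0647  0.1214] rack [-0.1065 -0.0338] F [-0.25 -0.05  0.27] w 0.0206 q [-0.04  0.5   0.06  2.1  -0.04  0.55  1.52]
shift cm [ 9.33  0.81 -0.01] len 9.37
rotvec [-0.014 -0.005  0.006]
rotvec [3.127 0.01  0.008]
```

Request:
step_arm(targets=[[[1,0.4,0,-0.014,0,0.006,0.24],[3,0.8,-0.1,-0.014,0,0.006,0.24],[5,0.8,-0.1,-0.014,0,0.006,0.24],[7,0.8,-0.1,-0.014,0,0.006,0.24],[8.5,0.8,0,-0.014,0,0.006,0.24],[9.3,0.8,0,-0.014,0,0.006,0.24],[9.3,0.8,0,-0.014,0,0.006,0.24]]])

```text
clock: 12.85
position: [0.4665, -0.0567, 0.0272]
tool_rot: [-3.105, 1.563, 3.093]
force: [-0.3, 0.4, 0.3]
grip_width: 0.0205
```

Run:
```python
from h import *
plan([*rackw(-.050,-.0263),.028],YAW)
```

```text
t 12.85 pos [ 0.4665 -0.0567  0.0272] rack [-0.1077 -0.0258] F [-0.32  0.38  0.28] w 0.0205 q [-0.02  0.68  0.03  2.14 -0.05  0.33  1.53]
shift cm [-0.12 -0.05  5.77] len 5.77
rotvec [-0.    -0.007  0.   ]
rotvec [3.141 0.    0.012]
```

Request:
step_arm(targets=[[[-0.1,0,0.7,0,0,0,0.24],[-0.1,0,1.4,0,0,0,0.24],[-0.1,0,2.1,0,0,0,0.24],[-0.1,0,2.8,0,0,0,0.24],[-0.1,-0.1,3.5,0,0,0,0.24],[-0.1,-0.1,4.2,0,0,0,0.24],[-0.1,-0.1,4.8,0,0,0,0.24],[-0.1,-0.1,5.3,0,0,0,0.24],[-0.1,-0.1,5.7,0,0,0,0.24],[-0.1,-0.1,5.7,0,0,0,0.24]]])

```text
clock: 13.85
position: [0.5237, -0.0626, 0.0277]
tool_rot: [-3.104, 1.564, 3.094]
force: [-0.6, 0.4, -0.3]
grip_width: 0.0205
```

Run:
```python
from h import *
plan([*rackw(-.036,-.026),.028],YAW)
f=eyes.grab_frame("side");cv2.imwrite("pics/side9.png",cv2.resize(f[130:280,220:370,::-1],None,fx=4,fy=4,interpolation=cv2.INTER_CUBIC))
f=eyes.grab_frame("top");cv2.imwrite("pics/top9.png",cv2.resize(f[170:320,190:370,::-1],None,fx=4,fy=4,interpolation=cv2.INTER_CUBIC))
```

```text
t 13.85 pos [ 0.5237 -0.0626  0.0277] rack [-0.0502 -0.0268] F [-0.58  0.4  -0.29] w 0.0205 q [-0.02  0.73  0.03  1.99 -0.05  0.43  1.54]
shift cm [-0.04  0.08  1.42] len 1.42
rotvec [-0.    -0.007  0.   ]
rotvec [3.141 0.    0.011]
```

View pics/side9.png

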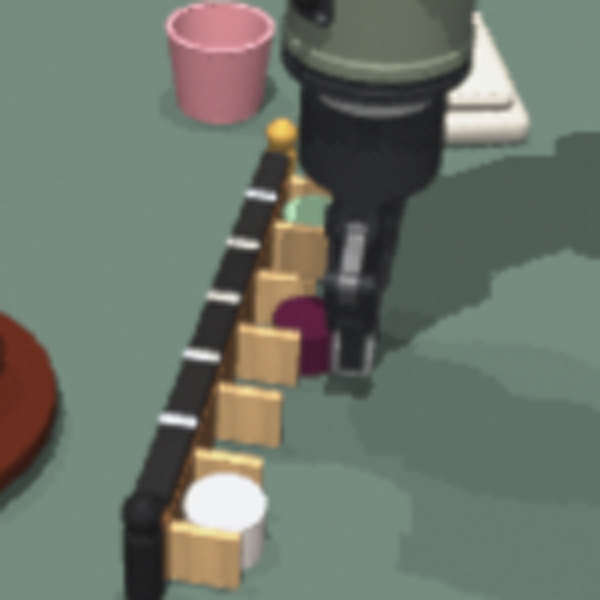

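View pics/top9.png

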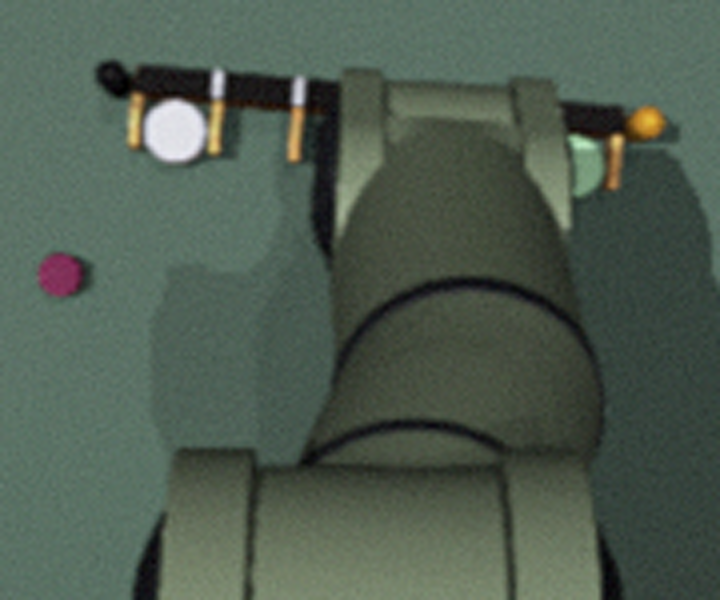

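Request:
step_arm(targets=[[[0,0.1,0.3,0,0,0,0.24],[0,0.1,0.6,0,0,0,0.24],[0,0.1,0.9,0,0,0,0.24],[0,0.1,1.1,0,0,0,0.24],[0,0.1,1.3,0,0,0,0.24],[0,0.1,1.35,0,0,0,0.24],[0,0.1,1.35,0,0,0,0.24]]])

```text
clock: 14.65
position: [0.5367, -0.0627, 0.0276]
tool_rot: [-3.102, 1.563, 3.096]
force: [-1.1, 0.1, 0.1]
grip_width: 0.0204
```

Run:
```python
from h import *
plan([*rackw(-.036,-.026),.028],YAW)
f=eyes.grab_frame("side");cv2.imwrite("pics/side10.png",cv2.resize(f[130:280,220:370,::-1],None,fx=4,fy=4,interpolation=cv2.INTER_CUBIC))
```

```text
t 14.65 pos [ 0.5367 -0.0627  0.0276] rack [-0.0372 -0.0259] F [-1.05  0.08  0.09] w 0.0204 q [-0.02  0.74  0.03  1.95 -0.05  0.46  1.54]
shift cm [-0.04 -0.01  0.12] len 0.13
rotvec [-0.    -0.007  0.   ]
rotvec [3.141 0.    0.012]
```

View pics/side10.png

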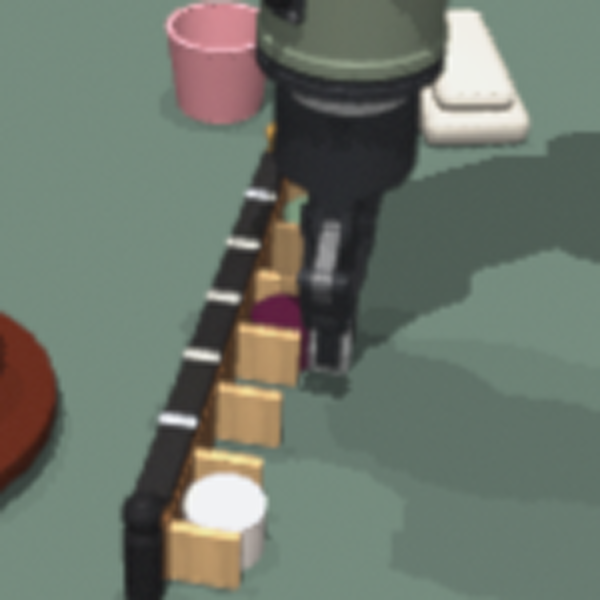

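Request:
step_arm(targets=[[[0,0,0.05,0,0,0,0.24],[0,0,0.1,0,0,0,0.24],[0,0,0.15,0,0,0,0.24],[0,0,0.15,0,0,0,0.24]]])

```text
clock: 15.1
position: [0.5381, -0.0629, 0.0275]
tool_rot: [-3.105, 1.563, 3.093]
force: [-0.3, 0.7, 0.6]
grip_width: 0.0206
```

Request:
step_arm(targets=[[[0,0,0.05,0,0,0,0.24],[0,0,0.1,0,0,0,0.24],[0,0,0.1,0,0,0,0.24],[0,0,0.1,0,0,0,0.24]]])

```text
clock: 15.5
position: [0.5388, -0.0629, 0.0275]
tool_rot: [-3.098, 1.563, 3.099]
force: [-3.9, -0.0, 1.1]
grip_width: 0.0202
```

Request:
step_arm(targets=[[[0,0,0.05,0,0,0,0.24],[0,0,0.05,0,0,0,0.24],[0,0,0.05,0,0,0,0.24],[0,0,-1,0,0,0,0.24],[0,0,-3,0,0,0,0.24],[-1,0,-5,0,0,0,0.24],[-5,0,-6,0,0,0,0.24],[-9,4,-6,0,0,0,0.24],[-13,9,-6,0,0,0,0.24],[-16,14,-6,0,0,0,0.24]]])

```text
clock: 16.5
position: [0.49, 0.0586, 0.1742]
tool_rot: [3.106, 1.565, 3.019]
force: [0.3, -0.2, -1.3]
grip_width: 0.0205
```

Request:
step_arm(targets=[[[0,5,0,0,0,0,0.24],[0,9,0,0,0,0,0.24],[0,13,0,0,0,0,0.24],[0,13,0,0,0,0,0.24],[0,13,0,0,0,0,0.24]]])

```text
clock: 17.0
position: [0.5008, 0.1885, 0.174]
tool_rot: [3.111, 1.565, 3.025]
force: [-0.7, 0.4, 0.9]
grip_width: 0.0203
```

Run:
```python
from h import *
plan([.4,.2,.2])
puck()
f=eyes.grab_frame("side");cv2.imwrite("pics/side11.png",f[:,:,::-1])
f=eyes.grab_frame("top");cv2.imwrite("pics/top11.png",cv2.resize(f[170:320,190:370,::-1],None,fx=4,fy=4,interpolation=cv2.INTER_CUBIC))
```

```text
t 17.0 pos [0.5008 0.1885 0.174 ] rack [-0.0944  0.2214] F [-0.73  0.38  0.9 ] w 0.0203 q [-0.52  0.49  0.06  1.91 -0.05  0.75  1.06]
shift cm [ -2.54   0.29 -10.16] len 10.48
top [245 117  31  31 724] rack [0.1814 0.0772]
top [286 199  15  16 187] rack [-0.0078 -0.0249]
top [202 237   9   7  44] rack [-0.112   0.1925]
top [235 287  11  10  82] rack [-0.2355  0.0918]
side [ 178  181   39   51 1416] rack [0.2044 0.0033]
side [282 204  16  16 123] rack [-0.0073 -0.0409]
side [387 260  14  15 170] rack [-0.2372  0.0974]
side [315 288  14  18 207] rack [-0.1086  0.2001]
```

View pics/side11.png

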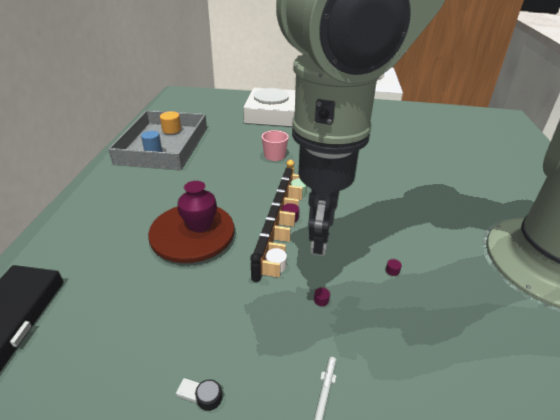

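View pics/top11.png

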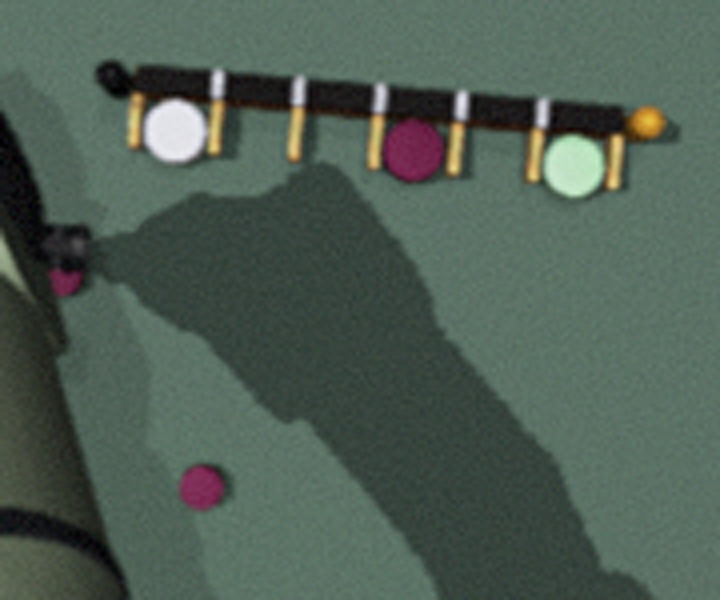

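```bash
python3 -c "
from workcell import bot
print(bot.job_done())"
```

```text
the job is handed in; nothing more can be done
None
```

The plum puck is home in the third gap counted from the brass post, and I've handed the job in. The simulator gave no verdict. It took about 17 s of the 64 s allowed.

- **Count:** With the fingers shut, I pressed the rail about 2–3 mm down and ran along it from the brass-post end. Readings at rack y ≈ −130, −77 and −26 mm were 3.1, 2.4 and 2.5 N upward.
- **Push:** I chose the plum puck that matched the white one in size (15 px across in the top view; the other two plum ones are about 10 px). I pushed it with the fingers about 20 mm apart, first diagonally to the front of the gap, then straight in. At the end the force rose to about 4 N against the back wall.
- **Last checks:** The top camera puts the puck at rack (−7.8, −24.9) mm, against the ideal (−8, −26). It looked upright in both views.
- **Everything else:** In the last pictures the white and celadon pucks, vase, cup, penlight, loupe and both smaller plum pucks looked to be where they stood. The plaster rest was hidden behind the arm in the last side view. It looked undisturbed in the earlier pictures, and the arm passed clear of it. The gripper finished clear, with its fingertips about 15 cm above the table.
- **Disagreement:** The side camera's last reading gave y = −41 mm. I discounted it because a divider hides part of the puck from that camera. Before the final push the two cameras agreed to within 1 mm.

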